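# Finish the vial pyramid in the counter rack

## Robot

A 6-joint arm with a two-finger parallel gripper is mounted at the origin on the work surface; the furniture and walls round the work are solid. World frame = base frame: x ahead of the robot, y to its left, z up, the work surface at z = 0. Lengths are in m, angles in rad, forces in N, time in s.
With the tool pointing down it reaches from about 0.3 to 1 m from the base axis. Payload 5.1 kg.
Tool frame: the origin (TCP) lies at the very end of the fingers, on their centre line; the grasp point (between the pads) lies 19 mm behind it; z points along the fingers, y is the line along which they close (so a half turn about z gives the same grasp; the last joint's range is limited). The gripper opens to 95 mm and grips with 3 to 60 N. Pads are 20 mm wide; open, the fingers measure 119 mm over their backs; the gripper's body (75 mm by 180 mm) begins 59 mm behind the grasp point.
Start: joints at [-1.257, 0.124, 1.65, -0, 1.367, -0.083], TCP at [0.251, -0.599, 0.215] pointing down, gripper open.
Joint ranges: [-2.61, 2.61], [-1.02, 2.33], [0.03, 2.71], [-1.35, 4.49], [0.32, 2.68], [-2.91, 2.91]. Speed limits (rad/s): [2.57, 2.57, 3.14, 3.14, 3.14, 3.14].

## Interface

Orientations are given as a unit quaternion [x, y, z, w].
In Python, from workcell import robot gives the robot as it stands.
- The arm moves only by the shell command python3 -m creep 'ROWS' [OPENING] [FORCE]. ROWS is JSON, a list of rows, each an object of numbers: "tx", "ty", "tz": the shift along the tool's x, y, z in m; "wx", "wy", "wz": the turn, a rotation vector about the tool's x, y, z in degrees. In form: [{"tx": .., "ty": .., "tz": .., "wx": .., "wy": .., "wz": ..}, ...]. A call has 1 to 12 rows; each row is the pose to reach, as a shift and turn from the pose commanded when the call began, along the tool's axes at that moment; what a row does not reach only later rows make up. A row lasts 1/10 s, in which the tool goes at most 50 mm and 8.59 degrees, less where a joint would pass 70% of its speed; a pose out of reach is approached as far as the arm can. A call with a gripper value outside its range is refused whole. OPENING is the closure, from 0 (fully open) to 1 (shut), set as the call begins (- or left out, the last holds). The fingers move at their own pace and stop on an object; FORCE is the grip in N (left out, the last holds). Time passes only in rows, so rows that repeat a pose let the fingers close. It gives the time, the measured TCP pose, the force, the opening and the grip force at its end, in the units of the state.
- robot.get_state(): the state, without advancing time (a new reading comes with each control period).
- robot.grab_frame(name): name is "scene" or "top"; returns the picture (480x640x3 uint8, red, green, blue); there is no depth.
- robot.camera_params(name): a dict with "mtx" (3x3 intrinsics, pixels), "R" (3x3) and "t" (3): a world point X has camera coordinates R X + t. Camera axes: x right, y down, z forward; pixel columns grow to the right and rows downward; lengths in m; the calibration is good to about 2 mm. A picture is of the moment at which its call begins. camera_params takes no time and is no camera call.
- robot.hand_in(): hands the job in; it is judged then, once.
The state is a dict: "t": time; "q": joint angles; "qvel": joint speeds; "joint_torque": joint torques, N m; "tcp_pos": TCP position; "ee_rot": TCP orientation; "ft_force": force on the tool from outside, world axes, zero at the start; "torque": the same for the moment, N m; "width": finger opening in m; "grasp_force": force on a finger pad.
Only numpy, scipy, OpenCV 4.12 (cv2) and the standard library are available. Lean on these libraries where they do the work, as an engineer would, in place of code of your own. Each camera call takes 0.05 s, during which the arm holds its last target. There are 200 camera calls.

## Task

Build up the stock of small amber tablet vials in the white counter rack: saddle two of the three loose ones side by side in the two gaps of the bottom row, then the third in the gap between those two, so that all six lie as a neat three-two-one pyramid with their ends in line and all caps to the rack's front like the bottom row. Set each vial down in its place rather than letting it fall, keep the bottom row as it is, and leave the big vial and the ointment jar where they stand.

Things in the scene. Friction and masses are not known exactly. Their poses are not given: they have to be found in the camera images.
- rack: white sheet-metal counter rack, fixed, 76 mm deep (x) by 110 wide (y), open above; origin on the table under its centre, x to its back, y to its left, z up. Floor 8 mm above the table, 70 x 103.5 inside; tops above the table: side walls 31, front lip (-x) 16, back stop 24 mm. The bottom row of three vials fills it, lying along x, caps to the front (-x), axes at y +34, 0, -34, 25 mm up
- gap_left (a point): middle of a vial saddled in the gap between the left (+y) and middle vials of the bottom row, as seated: rack x 0, y +17 mm, 54 mm above the table; axes as the rack's
- gap_right (a point): the same for the gap between the middle and right (-y) vials: rack x 0, y -17 mm, 54 mm above the table; axes as the rack's
- gap_top (a point): middle of a vial seated on top, in the gap between the two vials of the second layer: rack x 0, y 0, 83 mm above the table; axes as the rack's
- vial_a: first loose small amber tablet vial with a white cap, a cylinder 62 mm long and 34 mm in diameter (body 33), about 60 g, rigid, lying on its side; origin in the centre of its bottom end (without the cap), z along the vial towards the cap; the three loose ones are alike and lie apart on the table, caps more or less towards the robot
- vial_a_mid (a point): middle of this vial, on its axis 31 mm from either end
- vial_a_cap (a point): centre of this vial's cap end
- vial_b: second loose small amber tablet vial with a white cap, a cylinder 62 mm long and 34 mm in diameter (body 33), about 60 g, rigid, lying on its side; origin in the centre of its bottom end (without the cap), z along the vial towards the cap; the three loose ones are alike and lie apart on the table, caps more or less towards the robot
- vial_b_mid (a point): middle of this vial, on its axis 31 mm from either end
- vial_b_cap (a point): centre of this vial's cap end
- vial_c: third loose small amber tablet vial with a white cap, a cylinder 62 mm long and 34 mm in diameter (body 33), about 60 g, rigid, lying on its side; origin in the centre of its bottom end (without the cap), z along the vial towards the cap; the three loose ones are alike and lie apart on the table, caps more or less towards the robot
- vial_c_mid (a point): middle of this vial, on its axis 31 mm from either end
- vial_c_cap (a point): centre of this vial's cap end
- row_left: the left (+y) vial of the bottom row in the rack, a small amber tablet vial with a white cap, a cylinder 62 mm long and 34 mm in diameter (body 33), about 60 g, rigid, lying on its side; origin in the centre of its bottom end (without the cap), z along the vial towards the cap; loose, held only by the rack's walls and its neighbours
- row_left_mid (a point): middle of this vial, on its axis
- row_mid: the middle vial of the bottom row in the rack, a small amber tablet vial with a white cap, a cylinder 62 mm long and 34 mm in diameter (body 33), about 60 g, rigid, lying on its side; origin in the centre of its bottom end (without the cap), z along the vial towards the cap; loose, held only by the rack's walls and its neighbours
- row_mid_mid (a point): middle of this vial, on its axis
- row_right: the right (-y) vial of the bottom row in the rack, a small amber tablet vial with a white cap, a cylinder 62 mm long and 34 mm in diameter (body 33), about 60 g, rigid, lying on its side; origin in the centre of its bottom end (without the cap), z along the vial towards the cap; loose, held only by the rack's walls and its neighbours
- row_right_mid (a point): middle of this vial, on its axis
- big_vial: larger amber tablet vial with a white cap, 43 mm in diameter and 78 mm tall, standing upright among the loose vials; bystander; origin in the centre of its underside, z up
- jar: white ointment jar with a screw lid, 55 mm in diameter and 40 mm tall, standing on the table; bystander; origin in the centre of its underside, z up
There are look-alikes about, which are no part of the job. What is shaped like the row_right but purple is not meant.

How it is judged:
On the way, in this order (a step that is already met when the one before it is completed fails the run):
1. a loose vial lies in one gap of the bottom row ((distance between any of vial_a_mid, vial_b_mid, vial_c_mid and gap_left below 0.012 m or distance between any of vial_a_mid, vial_b_mid, vial_c_mid and gap_right below 0.012 m)), for 0.2 s.
2. loose vials lie in both gaps of the bottom row (distance between any of vial_a_mid, vial_b_mid, vial_c_mid and gap_left below 0.012 m and distance between any of vial_a_mid, vial_b_mid, vial_c_mid and gap_right below 0.012 m), for 0.2 s.
3. the third lies on top, in the gap between those two (all of step 2 and distance between any of vial_a_mid, vial_b_mid, vial_c_mid and gap_top below 0.012 m), for 0.2 s.
At the end, for the whole second after the job is handed in: The loose vials rest one in each row gap and one on top: each middle within 12 mm of its seat, caps to the front, axes within 0.2 rad. Row vials within 10 mm and 0.15 rad of their place; big vial and jar upright, moved under 30 mm. All at rest (all of step 3 and x of each of vial_a_cap, vial_b_cap, vial_c_cap in the frame of rack below -0.012 m and angle between the z axis of each of vial_a, vial_b, vial_c and the x axis of rack, either way round below 0.2 rad and distance of each of row_left_mid, row_mid_mid, row_right_mid from where it was at the start of the episode below 0.01 m and angle between the z axis of each of row_left, row_mid, row_right and the x axis of rack, either way round below 0.15 rad and linear speed of each of vial_a, vial_b, vial_c, row_left, row_mid, row_right below 0.02 m/s and distance of each of big_vial, jar from where it was at the start of the episode below 0.03 m and angle between each of big_vial, jar's own z axis and vertical below 0.2 rad); the robot touches nothing.
It fails at once if a loose vial is let go and falls (faster than 0.6 m/s with no finger on it) ((linear speed of vial_a above 0.6 m/s and contact force between the fingers and vial_a below 0.05 N) or (linear speed of vial_b above 0.6 m/s and contact force between the fingers and vial_b below 0.05 N) or (linear speed of vial_c above 0.6 m/s and contact force between the fingers and vial_c below 0.05 N)).
It fails at once if the big vial or the ointment jar is knocked over or pushed more than 30 mm (distance of any of big_vial, jar from where it was at the start of the episode above 0.03 m or angle between any of big_vial, jar's own z axis and vertical above 0.5 rad).
It also fails if it takes over 54 s, if anything falls off the work surface, if the arm or the gripper's body presses on something with over 40 N, if the wrist force passes 120 N, or if a joint passes its speed limit or range.

## Working session

There is one attempt and no reset: what is moved stays moved. The work goes in short steps, Python scripts to look and compute and a shell command to move; the robot and the scene stay as the last step left them, time stands still between calls to the robot, and variables do not carry over. Pictures are saved under pics/ and viewed, at most 10 in all, crops included, and the job is handed in when it is done.

```bash
mkdir -p pics; ls; python3 - <<'E'
from workcell import robot
import cv2
for n in ("scene","top"):
    im=robot.grab_frame(n); cv2.imwrite(f"pics/{n}0.png",im[:,:,::-1])
    p=robot.camera_params(n); print(n,p)
s=robot.get_state(); print(s["t"],s["tcp_pos"],s["ee_rot"],s["width"])
E
```

```text
pics
scene {'mtx': array([[452.78692848,   0.        , 314.07475023],
       [  0.        , 452.78692848, 241.91744283],
       [  0.        ,   0.        ,   1.        ]]), 'R': array([[-0.54409426, -0.83875826,  0.02111918],
       [-0.43821576,  0.26262107, -0.85964942],
       [ 0.7154917 , -0.47698507, -0.51044771]]), 't': array([0.3120582 , 0.21706251, 0.79719604])}
top {'mtx': array([[600.51150794,   0.        , 320.57883308],
       [  0.        , 600.51150794, 234.69792204],
       [  0.        ,   0.        ,   1.        ]]), 'R': array([[ 0.01612183, -0.99974655,  0.0157138 ],
       [-0.98725718, -0.01840486, -0.15806496],
       [ 0.15831411, -0.01296527, -0.98730367]]), 't': array([0.06942306, 0.43820399, 1.32117185])}
0.1 [ 0.25101248 -0.59896425  0.21352739] [ 9.80380029e-01  1.97114600e-01 -1.00046515e-04 -9.07489347e-04] 0.09553312240111173
```

View pics/scene0.png

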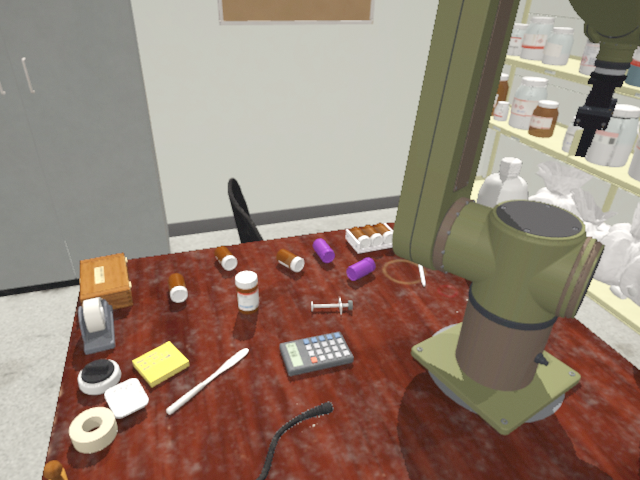

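View pics/top0.png

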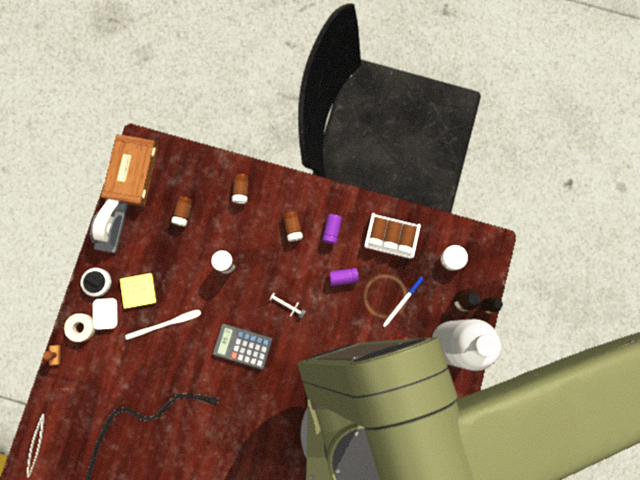

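Amber loose vials are in the top view at (181,211), (240,188) and (292,226). In the scene view they are at (178,288), (226,259) and (290,261). The purple ones at top (332,229) and (344,277) are look-alikes and not meant. The rack is at top (393,236), the big vial at (222,262) and the jar at (454,258). I'll confirm these in enlarged crops.

```bash
python3 - <<'E'
import cv2,numpy as np
t=cv2.imread("pics/top0.png"); s=cv2.imread("pics/scene0.png")
r=lambda im,x,y,w,h,k:cv2.resize(im[y:y+h,x:x+w],None,fx=k,fy=k,interpolation=cv2.INTER_CUBIC)
a=r(t,165,165,160,72,5); b=np.hstack([r(t,360,205,66,60,6),r(s,340,215,67,60,6)])
b=b[:,:798]; b=np.hstack([b,np.zeros((b.shape[0],800-b.shape[1],3),np.uint8)])[:240+120]
a=r(t,165,165,133*1+27,48+24,5)
cv2.imwrite("pics/c1.png",np.vstack([a[:, :800],b])[:720][:600] if 0 else cv2.resize(a,(800,360)))
cv2.imwrite("pics/c2.png",b)
cv2.imwrite("pics/c3.png",r(s,160,240,160,70,5))
E
```

```text
(no output)
```

View pics/c1.png

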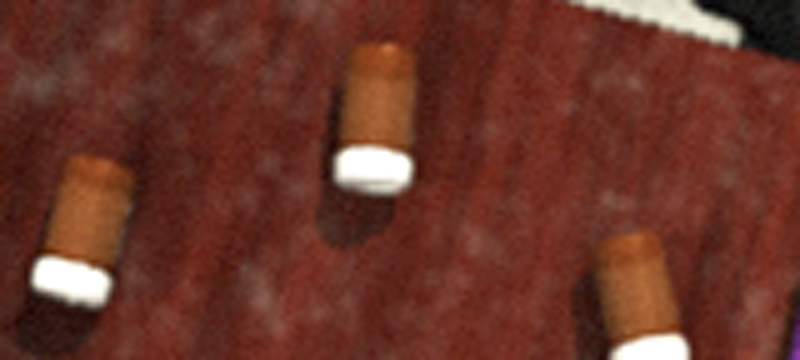

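View pics/c2.png

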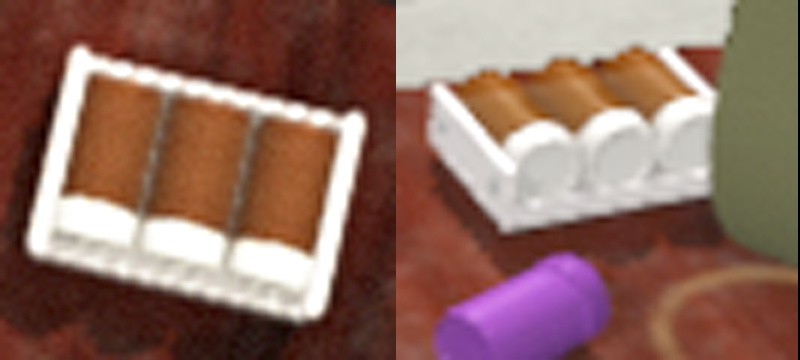

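View pics/c3.png

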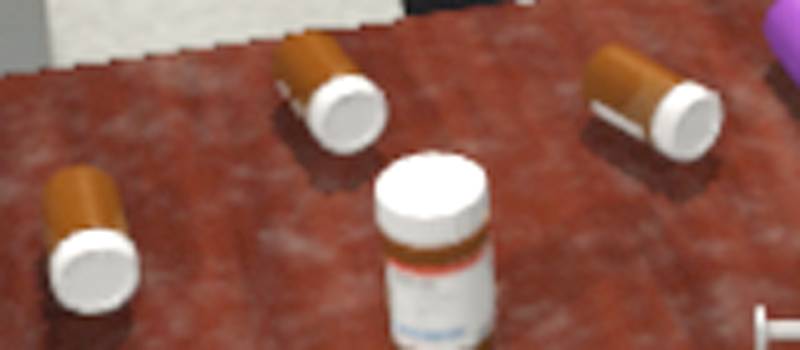

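The crops confirm three amber vials with white caps, each cap towards the robot, plus the amber bottom row in the rack. Next I fit silhouette models of the vials, rack, big vial and jar to both views.

```bash
cat > fit.py <<'E'
import cv2,numpy as np
from scipy.optimize import minimize
K=6
def load(cam,f): 
    from workcell import robot
    return cv2.imread(f).astype(int),robot.camera_params(cam)
def proj(p,X):
    c=np.asarray(X)@p["R"].T+p["t"]; u=c@p["mtx"].T; return u[:,:2]/u[:,2:]
def mask(im):
    B,G,R=im[...,0],im[...,1],im[...,2]
    return ((((G-B)>22)&(R-G<90)&(G>45))|((im.min(2)>105)&(R-B<45))).astype(np.uint8)
def cyl(x,y,z,yaw,L=.062,r=.017,rb=.0165,up=False):
    a=np.linspace(0,2*np.pi,24,endpoint=False); P=[]
    for s,q in ((-L/2,r),(-L/2+.016,r),(L/2,rb)):
        if up: P.append(np.c_[x+q*np.cos(a),y+q*np.sin(a),0*a+z+s])
        else: P.append(np.c_[x+s*np.cos(yaw)-q*np.cos(a)*np.sin(yaw),y+s*np.sin(yaw)+q*np.cos(a)*np.cos(yaw),z+q*np.sin(a)])
    return np.vstack(P)
def box(x,y,yaw,x0,x1,y0,y1,z0,z1):
    P=np.array([[a,b,c] for a in(x0,x1) for b in(y0,y1) for c in(z0,z1)],float)
    return np.c_[x+P[:,0]*np.cos(yaw)-P[:,1]*np.sin(yaw),y+P[:,0]*np.sin(yaw)+P[:,1]*np.cos(yaw),P[:,2]]
def rack(x,y,yaw,z=0):
    o=[box(x,y,yaw,-.038,.038,s*.055-.0016,s*.055+.0016,z,.031+z) for s in(-1,1)]
    o+=[box(x,y,yaw,-.038,-.035,-.055,.055,z,.016+z),box(x,y,yaw,.035,.038,-.055,.055,z,.024+z)]
    for v in(.034,0,-.034): o.append(cyl(x-v*np.sin(yaw),y+v*np.cos(yaw),.025+z,yaw))
    return o
def cost(hulls,views):
    c=0
    for p,m,(x0,y0,x1,y1) in views:
        w=np.zeros(((y1-y0)*K,(x1-x0)*K),np.uint8)
        for h in hulls:
            u=(proj(p,h)-[x0,y0]+.5)*K-.5
            cv2.fillConvexPoly(w,cv2.convexHull(np.round(u*16).astype(np.int32)),1,shift=4)
        M=m[y0:y1,x0:x1].astype(float)
        W=cv2.resize(w.astype(np.float32),(x1-x0,y1-y0),interpolation=cv2.INTER_AREA)
        c+=np.abs(W-M).sum()/M.sum()
    return c
def fit(model,x0,views,steps):
    best=None
    for k in (1,.4,.2):
        x0=np.array(x0 if best is None else best.x,float)
        S=np.vstack([x0]+[x0+k*np.eye(len(x0))[i]*steps[i] for i in range(len(x0))])
        best=minimize(lambda v:cost(model(v),views),x0,method="Nelder-Mead",options=dict(initial_simplex=S,xatol=1e-5,fatol=1e-5,maxiter=400))
    return best.x,best.fun
def ray(p,u,v,z):
    C=-p["R"].T@p["t"]; d=p["R"].T@np.linalg.inv(p["mtx"])@[u,v,1]; return C+d*(z-C[2])/d[2]
E
python3 - <<'E'
from fit import *
ti,tp=load("top","pics/top0.png"); si,sp=load("scene","pics/scene0.png")
tm,sm=mask(ti),mask(si); np.set_printoptions(precision=4,suppress=True)
cv2.imwrite("pics/m.png",np.vstack([cv2.resize(tm[160:290,160:480]*255,None,fx=2,fy=2),cv2.resize(sm[215:320,150:470]*255,None,fx=2,fy=2)]))
V={"A":((181,211),(165,190,198,232),(163,265,193,308)),"B":((240,188),(225,168,256,208),(208,240,242,275)),"C":((292,226),(278,205,310,246),(272,244,310,276))}
for n,(uv,bt,bs) in V.items():
    g=ray(tp,*uv,.017)
    for vs in ([(tp,tm,bt),(sp,sm,bs)],[(tp,tm,bt)]):
        if len(vs)==2: print(n,*fit(lambda v:[cyl(*v)],[g[0],g[1],.017,0.],vs,[.01,.01,.006,.2]))
        else: print("  top only",*fit(lambda v:[cyl(v[0],v[1],.017,v[2])],[g[0],g[1],0.],vs,[.01,.01,.2]))
g=ray(tp,393,238,.02)
print("rack both",*fit(lambda v:rack(*v),[g[0],g[1],-.25,0.],[(tp,tm,(355,203,432,268)),(sp,sm,(340,218,392,256))],[.01,.01,.1,.006]))
print("rack top",*fit(lambda v:rack(*v),[g[0],g[1],-.25],[(tp,tm,(355,203,432,268))],[.01,.01,.1]))
print("big",ray(tp,222,262,.078),"jar",ray(tp,454,258,.04), "purple",ray(tp,332,229,.017))
E
```

```text
A [ 0.4902  0.3975  0.0139 -0.2099] 0.15353195951991183
  top only [ 0.4895  0.3966 -0.217 ] 0.11020833345130086
B [ 0.5455  0.2652  0.0146 -0.0413] 0.5196512226960851
  top only [ 0.5447  0.2647 -0.0418] 0.10280569573986022
C [0.4602 0.1416 0.0138 0.2094] 0.17158932321786677
  top only [0.4595 0.1417 0.2326] 0.102574867198727
rack both [ 0.4407 -0.086  -0.2173  0.0038] 0.39097864933335913
rack top [ 0.4412 -0.0866 -0.2126] 0.13768115872462508
big [0.3662 0.2898 0.078 ] jar [ 0.3887 -0.2228  0.04  ] purple [0.4534 0.0509 0.017 ]
```

View pics/m.png

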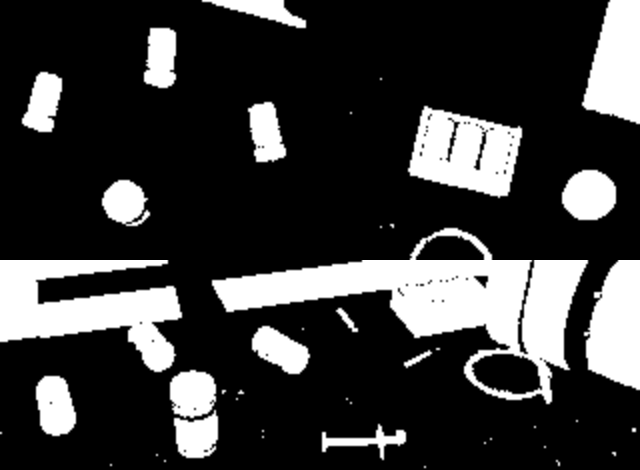

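The silhouettes are clean. I'll use the fits: A, B, C and the rack yaw agree to about 1 mm and 0.02 rad between the one-view and two-view fits. Side fingers wouldn't fit between the touching second-layer vials, so I'll grip each vial by its ends, with the fingers closing along its axis. Vial C goes first.

```bash
cat > go.py <<'E'
import sys,numpy as np
from workcell import robot
from scipy.spatial.transform import Rotation as Ro
RACK=(.441,-.0865,-.213)
def rk(y,x=0,R=RACK): return R[0]+x*np.cos(R[2])-y*np.sin(R[2]),R[1]+x*np.sin(R[2])+y*np.cos(R[2]),R[2]
P={"A":(.490,.397,-.213),"B":(.545,.265,-.042),"C":(.460,.1416,.22),"L":rk(.017),"R":rk(-.017),"T":rk(0)}
def delta(x,y,z,psi):
    s=robot.get_state(); R=Ro.from_quat(s["ee_rot"]).as_matrix()
    d=R.T@(np.array([x,y,z])-s["tcp_pos"])
    yc=np.arctan2(R[1,1],R[0,1]); a=(psi-yc+np.pi/2)%np.pi-np.pi/2
    G=Ro.from_euler("z",yc+a+np.pi/2)*Ro.from_euler("x",np.pi)
    w=(Ro.from_matrix(R).inv()*G).as_rotvec(degrees=True)
    print("t%.2f"%s["t"],"mm",np.round(d*1000,1),"deg",np.round(w,2),"F",np.round(s["ft_force"],1),"q",np.round(s["q"],2),"grip",round(float(s["width"]),4),round(float(s["grasp_force"]),1))
if __name__=="__main__":
    for a in sys.argv[1:]:
        n,z=a.split(","); x,y,p=P[n]; delta(x,y,float(z),p)
E
python3 go.py C,.10 C,.005 R,.12
```

```text
t0.10 mm [ 479.  -602.   114.7] deg [ -0.08  -0.08 -79.87] F [ 0.3  1.2 -0. ] q [-1.26  0.12  1.65  0.    1.37 -0.08] grip 0.0955 0.0
t0.10 mm [ 478.9 -601.9  209.7] deg [ -0.08  -0.08 -79.87] F [ 0.3  1.2 -0. ] q [-1.26  0.12  1.65  0.    1.37 -0.08] grip 0.0955 0.0
t0.10 mm [ 363.5 -385.1   94.3] deg [ -0.09  -0.06 -55.06] F [ 0.3  1.2 -0. ] q [-1.26  0.12  1.65  0.    1.37 -0.08] grip 0.0955 0.0
```

```bash
python3 -m creep '[{"tx":40,"ty":0,"tz":0}]' 2 2>&1 | tail -3; python3 -m creep '[{"tx":0.040,"ty":-0.050,"tz":0.005,"wz":-6},{"tx":0.070,"ty":-0.088,"tz":0.01,"wz":-12},{"tx":0.105,"ty":-0.132,"tz":0.015,"wz":-18},{"tx":0.140,"ty":-0.176,"tz":0.02,"wz":-24},{"tx":0.175,"ty":-0.220,"tz":0.025,"wz":-30},{"tx":0.210,"ty":-0.264,"tz":0.03,"wz":-36},{"tx":0.245,"ty":-0.308,"tz":0.035,"wz":-42},{"tx":0.280,"ty":-0.352,"tz":0.04,"wz":-48},{"tx":0.315,"ty":-0.396,"tz":0.045,"wz":-54},{"tx":0.350,"ty":-0.440,"tz":0.05,"wz":-60},{"tx":0.385,"ty":-0.484,"tz":0.055,"wz":-66},{"tx":0.420,"ty":-0.528,"tz":0.06,"wz":-72}]' 0 20; python3 go.py C,.10
```

```text
schema error: expected keys tx, ty, tz, wx, wy, wz
t0.10 mm [ 479.  -602.   114.7] deg [ -0.08  -0.08 -79.87] F [ 0.3  1.2 -0. ] q [-1.26  0.12  1.65  0.    1.37 -0.08] grip 0.0955 0.0schema error: expected keys tx, ty, tz, wx, wy, wz
```

```bash
python3 -m creep '[{"tx":0.035,"ty":-0.044,"tz":0.005,"wx":0,"wy":0,"wz":-6},{"tx":0.070,"ty":-0.088,"tz":0.01,"wx":0,"wy":0,"wz":-12},{"tx":0.105,"ty":-0.132,"tz":0.015,"wx":0,"wy":0,"wz":-18},{"tx":0.140,"ty":-0.176,"tz":0.02,"wx":0,"wy":0,"wz":-24},{"tx":0.175,"ty":-0.220,"tz":0.025,"wx":0,"wy":0,"wz":-30},{"tx":0.210,"ty":-0.264,"tz":0.03,"wx":0,"wy":0,"wz":-36},{"tx":0.245,"ty":-0.308,"tz":0.035,"wx":0,"wy":0,"wz":-42},{"tx":0.280,"ty":-0.352,"tz":0.04,"wx":0,"wy":0,"wz":-48},{"tx":0.315,"ty":-0.396,"tz":0.045,"wx":0,"wy":0,"wz":-54},{"tx":0.350,"ty":-0.440,"tz":0.05,"wx":0,"wy":0,"wz":-60},{"tx":0.385,"ty":-0.484,"tz":0.055,"wx":0,"wy":0,"wz":-66},{"tx":0.420,"ty":-0.528,"tz":0.06,"wx":0,"wy":0,"wz":-72}]' 0 20; python3 go.py C,.10
```

```text
t: 1.3
tcp_pos: [0.4134, -0.0223, 0.1613]
ee_rot: [0.676, 0.737, 0.0, 0.0]
ft_force: [0.4, 0.2, -0.1]
width: 0.0951
grasp_force: 0.0
t1.30 mm [159.3  60.6  61.2] deg [ 0.04  0.02 -7.63] F [ 0.4  0.2 -0.1] q [-0.18 -0.4   2.21 -0.    1.33 -0.27] grip 0.0951 0.0
```

```bash
python3 -m creep '[{"tx":0,"ty":0,"tz":0,"wx":0,"wy":0,"wz":0},{"tx":0,"ty":0,"tz":0,"wx":0,"wy":0,"wz":0}]' >/dev/null; python3 go.py C,.10
```

```text
t1.50 mm [160.3  60.8  60.9] deg [-0.07  0.01 -7.7 ] F [ 0.4 -0.7  0.1] q [-0.19 -0.4   2.21 -0.    1.33 -0.27] grip 0.0952 0.0
```

```bash
python3 -m creep '[{"tx":0.040,"ty":0.015,"tz":0.015,"wx":0,"wy":0,"wz":-2},{"tx":0.080,"ty":0.030,"tz":0.030,"wx":0,"wy":0,"wz":-4},{"tx":0.120,"ty":0.045,"tz":0.045,"wx":0,"wy":0,"wz":-6},{"tx":0.160,"ty":0.061,"tz":0.061,"wx":0,"wy":0,"wz":-7.7},{"tx":0.160,"ty":0.061,"tz":0.061,"wx":0,"wy":0,"wz":-7.7},{"tx":0.160,"ty":0.061,"tz":0.061,"wx":0,"wy":0,"wz":-7.7},{"tx":0.160,"ty":0.061,"tz":0.061,"wx":0,"wy":0,"wz":-7.7}]' >/dev/null; python3 go.py C,.005
```

```text
t2.20 mm [ 3.5 -0.9 95.9] deg [ 0.02  0.03 -0.35] F [-0.3 -0.5  1. ] q [ 0.18 -0.15  2.12 -0.    1.17 -0.03] grip 0.0953 0.0
```

```bash
python3 -m creep '[{"tx":0.003,"ty":-0.001,"tz":0.035,"wx":0,"wy":0,"wz":-0.3},{"tx":0.003,"ty":-0.001,"tz":0.065,"wx":0,"wy":0,"wz":-0.3},{"tx":0.003,"ty":-0.001,"tz":0.085,"wx":0,"wy":0,"wz":-0.3},{"tx":0.003,"ty":-0.001,"tz":0.096,"wx":0,"wy":0,"wz":-0.3},{"tx":0.003,"ty":-0.001,"tz":0.096,"wx":0,"wy":0,"wz":-0.3},{"tx":0.003,"ty":-0.001,"tz":0.096,"wx":0,"wy":0,"wz":-0.3}]' >/dev/null; python3 go.py C,.005; python3 -m creep '[{"tx":0,"ty":0,"tz":0,"wx":0,"wy":0,"wz":0},{"tx":0,"ty":0,"tz":0,"wx":0,"wy":0,"wz":0},{"tx":0,"ty":0,"tz":0,"wx":0,"wy":0,"wz":0},{"tx":0,"ty":0,"tz":0,"wx":0,"wy":0,"wz":0},{"tx":0,"ty":0,"tz":0,"wx":0,"wy":0,"wz":0},{"tx":0,"ty":0,"tz":0,"wx":0,"wy":0,"wz":0},{"tx":0,"ty":0,"tz":0,"wx":0,"wy":0,"wz":0}]' 0.6 15 >/dev/null;  python3 go.py C,.005 R,.10
```

```text
t2.80 mm [-0.6 -0.7  0.7] deg [0.11 0.01 0.05] F [ 0.4 -1.2  0.2] q [ 0.19 -0.01  2.18 -0.    0.98 -0.03] grip 0.0955 0.0
t3.50 mm [-1.4  0.1 -0.3] deg [-0.   -0.01  0.13] F [-1.4  0.7  1.8] q [ 0.19 -0.01  2.18  0.    0.98 -0.03] grip 0.0618 15.0
t3.50 mm [-235.1  -75.8  -95.4] deg [-1.000e-02 -1.000e-02  2.494e+01] F [-1.4  0.7  1.8] q [ 0.19 -0.01  2.18  0.    0.98 -0.03] grip 0.0618 15.0
```

```bash
python3 -m creep '[{"tx":0,"ty":0,"tz":-0.015,"wx":0,"wy":0,"wz":0},{"tx":0,"ty":0,"tz":-0.045,"wx":0,"wy":0,"wz":0},{"tx":0,"ty":0,"tz":-0.075,"wx":0,"wy":0,"wz":0},{"tx":-0.030,"ty":-0.010,"tz":-0.095,"wx":0,"wy":0,"wz":3},{"tx":-0.065,"ty":-0.021,"tz":-0.095,"wx":0,"wy":0,"wz":7},{"tx":-0.100,"ty":-0.032,"tz":-0.095,"wx":0,"wy":0,"wz":11},{"tx":-0.135,"ty":-0.043,"tz":-0.095,"wx":0,"wy":0,"wz":15},{"tx":-0.170,"ty":-0.055,"tz":-0.095,"wx":0,"wy":0,"wz":19},{"tx":-0.205,"ty":-0.066,"tz":-0.095,"wx":0,"wy":0,"wz":23},{"tx":-0.235,"ty":-0.076,"tz":-0.095,"wx":0,"wy":0,"wz":25},{"tx":-0.235,"ty":-0.076,"tz":-0.095,"wx":0,"wy":0,"wz":25},{"tx":-0.235,"ty":-0.076,"tz":-0.095,"wx":0,"wy":0,"wz":25}]' >/dev/null; python3 go.py R,.045
python3 - <<'E'
from workcell import robot
import cv2
for n in ("scene","top"): cv2.imwrite(f"pics/{n}1.png",robot.grab_frame(n)[:,:,::-1])
s=cv2.imread("pics/scene1.png")[190:290,300:440];t=cv2.imread("pics/top1.png")[190:290,340:450]
k=lambda a:cv2.resize(a,(400,400*a.shape[0]//a.shape[1]),interpolation=2)
a,b=k(s),k(t); h=min(len(a),len(b)); cv2.imwrite("pics/p1.png",cv2.hconcat([a[:h],b[:h]]))
E
```

```text
t4.70 mm [ 0.3  0.5 54.2] deg [-0.03 -0.03 -0.15] F [ 0.3 -0.4 -0.8] q [-0.35 -0.23  2.19  0.    1.18 -0.14] grip 0.0621 15.0
```

View pics/p1.png

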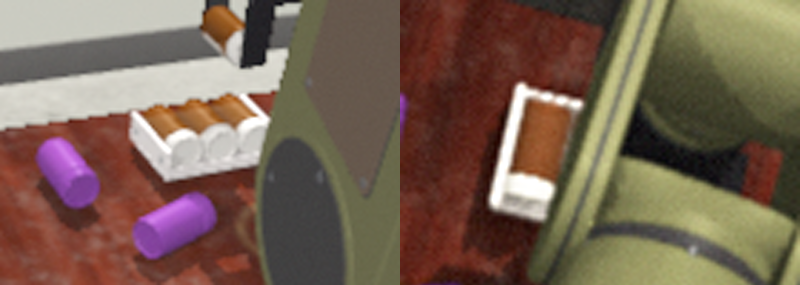

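The vial hangs level at left (228,35), above the rack at (205,130). Now I lower it gently.

```bash
python3 -m creep '[{"tx":0,"ty":0.0005,"tz":0.020,"wx":0,"wy":0,"wz":0},{"tx":0,"ty":0.0005,"tz":0.038,"wx":0,"wy":0,"wz":0},{"tx":0,"ty":0.0005,"tz":0.048,"wx":0,"wy":0,"wz":0},{"tx":0,"ty":0.0005,"tz":0.053,"wx":0,"wy":0,"wz":0},{"tx":0,"ty":0.0005,"tz":0.053,"wx":0,"wy":0,"wz":0}]' >/dev/null; python3 go.py R,.042;  python3 -m creep '[{"tx":0,"ty":0,"tz":0.001,"wx":0,"wy":0,"wz":0},{"tx":0,"ty":0,"tz":0.002,"wx":0,"wy":0,"wz":0},{"tx":0,"ty":0,"tz":0.003,"wx":0,"wy":0,"wz":0},{"tx":0,"ty":0,"tz":0.003,"wx":0,"wy":0,"wz":0}]' >/dev/null; python3 go.py R,.042
```

```text
t5.30 mm [-0.5  0.1  4. ] deg [-0.07 -0.01 -0.  ] F [ 0.1  1.3 -1.2] q [-0.35 -0.16  2.23  0.    1.07 -0.14] grip 0.0622 15.0
t5.70 mm [ 0.1 -0.5  1.8] deg [ 0.03  0.   -0.07] F [ 0.2  0.6 -0.7] q [-0.35 -0.15  2.23  0.    1.06 -0.14] grip 0.0617 15.0
```

```bash
python3 -m creep '[{"tx":0,"ty":0,"tz":0.001,"wx":0,"wy":0,"wz":0},{"tx":0,"ty":0,"tz":0.001,"wx":0,"wy":0,"wz":0}]' | grep -E "tcp|ft"; python3 -m creep '[{"tx":0,"ty":0,"tz":0.001,"wx":0,"wy":0,"wz":0},{"tx":0,"ty":0,"tz":0.001,"wx":0,"wy":0,"wz":0}]' | grep -E "tcp|ft"; python3 go.py R,.042
```

```text
tcp_pos: [0.4376, -0.1032, 0.0425]
ft_force: [-0.3, 0.6, -0.2]
tcp_pos: [0.4378, -0.103, 0.0421]
ft_force: [-2.0, 2.4, 5.1]
t6.10 mm [-0.2 -0.4  0.1] deg [-0.03 -0.03 -0.08] F [-2.   2.4  5.1] q [-0.35 -0.15  2.23  0.    1.06 -0.14] grip 0.0619 15.0
```

Contact came at the expected height. I'll release and rise, then take a picture.

```bash
python3 -m creep '[{"tx":0,"ty":0,"tz":0,"wx":0,"wy":0,"wz":0},{"tx":0,"ty":0,"tz":0,"wx":0,"wy":0,"wz":0},{"tx":0,"ty":0,"tz":0,"wx":0,"wy":0,"wz":0},{"tx":0,"ty":0,"tz":0,"wx":0,"wy":0,"wz":0},{"tx":0,"ty":0,"tz":0,"wx":0,"wy":0,"wz":0},{"tx":0,"ty":0,"tz":-0.02,"wx":0,"wy":0,"wz":0},{"tx":0,"ty":0,"tz":-0.05,"wx":0,"wy":0,"wz":0},{"tx":0,"ty":0,"tz":-0.085,"wx":0,"wy":0,"wz":0},{"tx":0,"ty":0,"tz":-0.085,"wx":0,"wy":0,"wz":0}]' 0 15 | grep -E "tcp|wid"; python3 go.py B,.13 B,.005
python3 - <<'E'
from workcell import robot
import cv2
cv2.imwrite("pics/scene2.png",robot.grab_frame("scene")[:,:,::-1])
E
```

```text
tcp_pos: [0.4411, -0.1044, 0.132]
width: 0.0953
t7.00 mm [383.1  23.    1.7] deg [ 0.57  0.13 -9.86] F [ 0.4 -0.7 -0.2] q [-0.35 -0.27  2.16  0.    1.24 -0.14] grip 0.0953 0.0
t7.00 mm [383.2  21.8 126.7] deg [ 0.57  0.13 -9.86] F [ 0.4 -0.7 -0.2] q [-0.35 -0.27  2.16  0.    1.24 -0.14] grip 0.0953 0.0
```

```bash
python3 -m creep '[{"tx":0.035,"ty":0.002,"tz":0,"wx":0,"wy":0,"wz":-1},{"tx":0.075,"ty":0.004,"tz":0,"wx":0,"wy":0,"wz":-2},{"tx":0.115,"ty":0.007,"tz":0,"wx":0,"wy":0,"wz":-3},{"tx":0.155,"ty":0.009,"tz":0,"wx":0,"wy":0,"wz":-4},{"tx":0.195,"ty":0.012,"tz":0,"wx":0,"wy":0,"wz":-5},{"tx":0.235,"ty":0.014,"tz":0,"wx":0,"wy":0,"wz":-6},{"tx":0.275,"ty":0.017,"tz":0,"wx":0,"wy":0,"wz":-7},{"tx":0.315,"ty":0.019,"tz":0.01,"wx":0,"wy":0,"wz":-8},{"tx":0.350,"ty":0.021,"tz":0.02,"wx":0,"wy":0,"wz":-9},{"tx":0.383,"ty":0.022,"tz":0.03,"wx":0,"wy":0,"wz":-9.8},{"tx":0.383,"ty":0.022,"tz":0.03,"wx":0,"wy":0,"wz":-9.8},{"tx":0.383,"ty":0.022,"tz":0.03,"wx":0,"wy":0,"wz":-9.8}]' >/dev/null; python3 go.py B,.005
python3 - <<'E'
from workcell import robot
import cv2
for n in ("scene","top"): cv2.imwrite(f"pics/{n}3.png",robot.grab_frame(n)[:,:,::-1])
s=cv2.imread("pics/scene3.png")[200:275,330:430];t=cv2.imread("pics/top3.png")[195:270,350:450]
cv2.imwrite("pics/p3.png",cv2.resize(cv2.hconcat([s,t]),None,fx=4,fy=4,interpolation=2))
E
```

```text
t8.25 mm [-0.8  6.1 89.3] deg [-0.2   0.11  0.01] F [-0.1 -0.3 -0.1] q [ 0.37  0.12  1.86 -0.    1.16  0.41] grip 0.0952 0.0
```

View pics/p3.png

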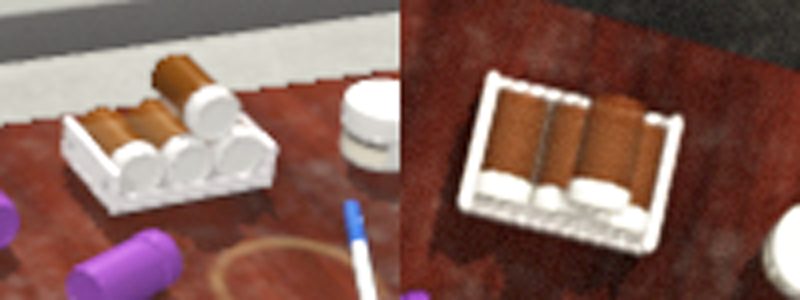

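Vial C lies in the right gap at (200,95) and (607,150), cap to the front. I'll check its offset numerically, then descend on B.

```bash
python3 - <<'E'
from fit import *; from go import rk
_,tp=load("top","pics/top3.png")
def P(x,y,z): X=rk(y,x); return proj(tp,[[X[0],X[1],z]])[0].round(1)
c=lambda u,v:((u-350)*4+400,(v-195)*4)
for n,p in {"seat back top":(.031,-.017,.0705),"seat front top":(-.031,-.017,.071),"seat front mid":(-.031,-.017,.054),"seat front bot":(-.031,-.017,.037),"BL":(.038,.055,.031),"FL":(-.038,.055,.031),"BR":(.038,-.055,.031),"FR":(-.038,-.055,.031)}.items(): print(n,c(*P(*p)))
E
python3 -m creep '[{"tx":-0.0005,"ty":0.006,"tz":0.030,"wx":0,"wy":0,"wz":0},{"tx":-0.0005,"ty":0.006,"tz":0.060,"wx":0,"wy":0,"wz":0},{"tx":-0.0005,"ty":0.006,"tz":0.080,"wx":0,"wy":0,"wz":0},{"tx":-0.0005,"ty":0.006,"tz":0.089,"wx":0,"wy":0,"wz":0},{"tx":-0.0005,"ty":0.006,"tz":0.089,"wx":0,"wy":0,"wz":0},{"tx":-0.0005,"ty":0.006,"tz":0.089,"wx":0,"wy":0,"wz":0}]' >/dev/null; python3 go.py B,.005
```

```text
seat back top (np.float64(622.0), np.float64(99.60000000000002))
seat front top (np.float64(599.2), np.float64(207.60000000000002))
seat front mid (np.float64(594.4000000000001), np.float64(212.0))
seat front bot (np.float64(590.4000000000001), np.float64(216.0))
BL (np.float64(490.4000000000001), np.float64(72.0))
FL (np.float64(461.5999999999999), np.float64(200.39999999999998))
BR (np.float64(679.2), np.float64(115.60000000000002))
FR (np.float64(652.0), np.float64(244.79999999999995))
t8.95 mm [-0.5 -2.3  3.8] deg [ 0.09 -0.04 -0.1 ] F [0.1 0.8 0.2] q [0.36 0.24 1.89 0.   1.01 0.41] grip 0.0952 0.0
```

```bash
python3 -m creep '[{"tx":0,"ty":-0.002,"tz":0.003,"wx":0,"wy":0,"wz":0},{"tx":0,"ty":-0.002,"tz":0.003,"wx":0,"wy":0,"wz":0}]' >/dev/null; python3 go.py B,.005; python3 -m creep '[{"tx":0,"ty":0,"tz":0,"wx":0,"wy":0,"wz":0},{"tx":0,"ty":0,"tz":0,"wx":0,"wy":0,"wz":0},{"tx":0,"ty":0,"tz":0,"wx":0,"wy":0,"wz":0},{"tx":0,"ty":0,"tz":0,"wx":0,"wy":0,"wz":0},{"tx":0,"ty":0,"tz":0,"wx":0,"wy":0,"wz":0},{"tx":0,"ty":0,"tz":0,"wx":0,"wy":0,"wz":0},{"tx":0,"ty":0,"tz":0,"wx":0,"wy":0,"wz":0}]' 0.6 15 >/dev/null;  python3 go.py B,.005 L,.10
```

```text
t9.15 mm [-0.9  0.1  0.5] deg [ 0.08 -0.03 -0.06] F [-0.6  0.1 -0.4] q [0.37 0.24 1.89 0.   1.   0.41] grip 0.0951 0.0
t9.85 mm [-0.7  0.5 -0.5] deg [-0.   -0.   -0.06] F [ 0.9 -0.8  0.8] q [0.37 0.24 1.89 0.   1.   0.41] grip 0.0618 15.0
t9.85 mm [-339.6  -85.4  -95.5] deg [-0.01 -0.    9.74] F [ 0.9 -0.8  0.8] q [0.37 0.24 1.89 0.   1.   0.41] grip 0.0618 15.0
```

```bash
python3 -m creep '[{"tx":0,"ty":0,"tz":-0.015,"wx":0,"wy":0,"wz":0},{"tx":0,"ty":0,"tz":-0.045,"wx":0,"wy":0,"wz":0},{"tx":-0.02,"ty":-0.005,"tz":-0.080,"wx":0,"wy":0,"wz":0},{"tx":-0.055,"ty":-0.014,"tz":-0.100,"wx":0,"wy":0,"wz":1},{"tx":-0.1,"ty":-0.025,"tz":-0.110,"wx":0,"wy":0,"wz":2},{"tx":-0.145,"ty":-0.036,"tz":-0.110,"wx":0,"wy":0,"wz":4},{"tx":-0.19,"ty":-0.048,"tz":-0.110,"wx":0,"wy":0,"wz":5},{"tx":-0.235,"ty":-0.059,"tz":-0.110,"wx":0,"wy":0,"wz":7},{"tx":-0.275,"ty":-0.069,"tz":-0.110,"wx":0,"wy":0,"wz":8},{"tx":-0.315,"ty":-0.079,"tz":-0.110,"wx":0,"wy":0,"wz":9},{"tx":-0.340,"ty":-0.085,"tz":-0.110,"wx":0,"wy":0,"wz":9.7},{"tx":-0.340,"ty":-0.085,"tz":-0.110,"wx":0,"wy":0,"wz":9.7}]' >/dev/null; python3 -m creep '[{"tx":0,"ty":0,"tz":0,"wx":0,"wy":0,"wz":0},{"tx":0,"ty":0,"tz":0,"wx":0,"wy":0,"wz":0}]' >/dev/null;python3 go.py L,.0455
```

```text
t11.25 mm [-0.4 -0.7 69.5] deg [ 0.04 -0.02  0.09] F [0.6 0.  0.1] q [-0.27 -0.25  2.18  0.    1.21 -0.06] grip 0.0619 15.0
```

```bash
python3 -m creep '[{"tx":0,"ty":-0.0005,"tz":0.03,"wx":0,"wy":0,"wz":0},{"tx":0,"ty":-0.0005,"tz":0.050,"wx":0,"wy":0,"wz":0},{"tx":0,"ty":-0.0005,"tz":0.062,"wx":0,"wy":0,"wz":0},{"tx":0,"ty":-0.0005,"tz":0.067,"wx":0,"wy":0,"wz":0},{"tx":0,"ty":-0.0005,"tz":0.069,"wx":0,"wy":0,"wz":0},{"tx":0,"ty":-0.0005,"tz":0.069,"wx":0,"wy":0,"wz":0}]' >/dev/null; python3 go.py L,.042;  python3 -m creep '[{"tx":0,"ty":0,"tz":0.001,"wx":0,"wy":0,"wz":0},{"tx":0,"ty":0,"tz":0.002,"wx":0,"wy":0,"wz":0},{"tx":0,"ty":0,"tz":0.002,"wx":0,"wy":0,"wz":0}]' >/dev/null; python3 go.py L,.042;python3 -m creep '[{"tx":0,"ty":0,"tz":0.001,"wx":0,"wy":0,"wz":0},{"tx":0,"ty":0,"tz":0.001,"wx":0,"wy":0,"wz":0}]' >/dev/null; python3 go.py L,.042
```

```text
t11.85 mm [ 0.1 -0.5  4.1] deg [0.05 0.   0.07] F [ 0.6  0.4 -0.6] q [-0.28 -0.16  2.23  0.    1.07 -0.06] grip 0.062 15.0
t12.15 mm [-0.4 -1.   2.6] deg [ 0.13 -0.1   0.  ] F [1.  5.3 3. ] q [-0.28 -0.15  2.23  0.    1.06 -0.06] grip 0.0621 15.0
t12.35 mm [-0.4 -1.   1.6] deg [ 0.14 -0.11  0.01] F [2.  5.6 2.8] q [-0.28 -0.15  2.23  0.    1.06 -0.06] grip 0.0622 15.0
```

The force in +y shows it is leaning on its neighbour, so I'll shift it about 1 mm to +y and lower further.

```bash
python3 -m creep '[{"tx":0.0007,"ty":0,"tz":0,"wx":0,"wy":0,"wz":0},{"tx":0.001,"ty":0,"tz":0.0005,"wx":0,"wy":0,"wz":0},{"tx":0.001,"ty":0,"tz":0.0005,"wx":0,"wy":0,"wz":0}]' >/dev/null; python3 go.py L,.042;python3 -m creep '[{"tx":0,"ty":0,"tz":0.001,"wx":0,"wy":0,"wz":0},{"tx":0,"ty":0,"tz":0.001,"wx":0,"wy":0,"wz":0}]' >/dev/null; python3 go.py L,.042
```

```text
t12.65 mm [-0.5 -0.2  0.1] deg [0.04 0.03 0.05] F [1.3 1.8 1.2] q [-0.27 -0.15  2.23 -0.    1.06 -0.06] grip 0.0616 15.0
t12.85 mm [-0.6 -0.3 -0. ] deg [-0.   -0.01  0.02] F [-0.4  3.6  7.5] q [-0.27 -0.15  2.23  0.    1.06 -0.06] grip 0.0617 15.0
```

Seated with 7.5 N up at the right height. Release, rise and go for A.

```bash
python3 -m creep '[{"tx":0,"ty":0,"tz":0,"wx":0,"wy":0,"wz":0},{"tx":0,"ty":0,"tz":0,"wx":0,"wy":0,"wz":0},{"tx":0,"ty":0,"tz":0,"wx":0,"wy":0,"wz":0},{"tx":0,"ty":0,"tz":0,"wx":0,"wy":0,"wz":0},{"tx":0,"ty":0,"tz":0,"wx":0,"wy":0,"wz":0},{"tx":0,"ty":0,"tz":-0.02,"wx":0,"wy":0,"wz":0},{"tx":0,"ty":0,"tz":-0.05,"wx":0,"wy":0,"wz":0},{"tx":0,"ty":0,"tz":-0.085,"wx":0,"wy":0,"wz":0},{"tx":0,"ty":0,"tz":-0.1,"wx":0,"wy":0,"wz":0},{"tx":0,"ty":0,"tz":-0.1,"wx":0,"wy":0,"wz":0},{"tx":0,"ty":0,"tz":-0.1,"wx":0,"wy":0,"wz":0}]' 0 15 | grep -E "tcp|wid"; python3 go.py A,.13 A,.005
```

```text
tcp_pos: [0.4441, -0.0691, 0.1399]
width: 0.0949
t13.95 mm [465.3 -53.4  10. ] deg [-0.07 -0.    0.04] F [ 0.5  0.5 -0.4] q [-0.27 -0.28  2.16 -0.    1.26 -0.06] grip 0.0949 0.0
t13.95 mm [465.3 -53.2 135. ] deg [-0.07 -0.    0.04] F [ 0.5  0.5 -0.4] q [-0.27 -0.28  2.16 -0.    1.26 -0.06] grip 0.0949 0.0
```

```bash
python3 -m creep '[{"tx":0.040,"ty":-0.005,"tz":0,"wx":0,"wy":0,"wz":0},{"tx":0.085,"ty":-0.010,"tz":0,"wx":0,"wy":0,"wz":0},{"tx":0.130,"ty":-0.015,"tz":0,"wx":0,"wy":0,"wz":0},{"tx":0.175,"ty":-0.020,"tz":0,"wx":0,"wy":0,"wz":0},{"tx":0.220,"ty":-0.025,"tz":0,"wx":0,"wy":0,"wz":0},{"tx":0.265,"ty":-0.030,"tz":0,"wx":0,"wy":0,"wz":0},{"tx":0.310,"ty":-0.035,"tz":0,"wx":0,"wy":0,"wz":0},{"tx":0.355,"ty":-0.040,"tz":0.01,"wx":0,"wy":0,"wz":0},{"tx":0.400,"ty":-0.045,"tz":0.025,"wx":0,"wy":0,"wz":0},{"tx":0.440,"ty":-0.05,"tz":0.04,"wx":0,"wy":0,"wz":0},{"tx":0.465,"ty":-0.053,"tz":0.05,"wx":0,"wy":0,"wz":0},{"tx":0.465,"ty":-0.053,"tz":0.05,"wx":0,"wy":0,"wz":0}]' >/dev/null; python3 -m creep '[{"tx":0,"ty":0,"tz":0,"wx":0,"wy":0,"wz":0},{"tx":0,"ty":0,"tz":0,"wx":0,"wy":0,"wz":0}]' >/dev/null; python3 go.py A,.005
python3 - <<'E'
from workcell import robot
import cv2
for n in ("scene","top"): cv2.imwrite(f"pics/{n}4.png",robot.grab_frame(n)[:,:,::-1])
s=cv2.imread("pics/scene4.png")[200:275,330:430];t=cv2.imread("pics/top4.png")[195:270,350:450]
cv2.imwrite("pics/p4.png",cv2.resize(cv2.hconcat([s,t]),None,fx=4,fy=4,interpolation=2))
E
```

```text
t15.35 mm [ 1.7 -0.7 85. ] deg [-0.06  0.09  0.  ] F [0.7 0.4 0.6] q [ 0.59  0.19  1.8  -0.    1.16  0.81] grip 0.0952 0.0
```

View pics/p4.png

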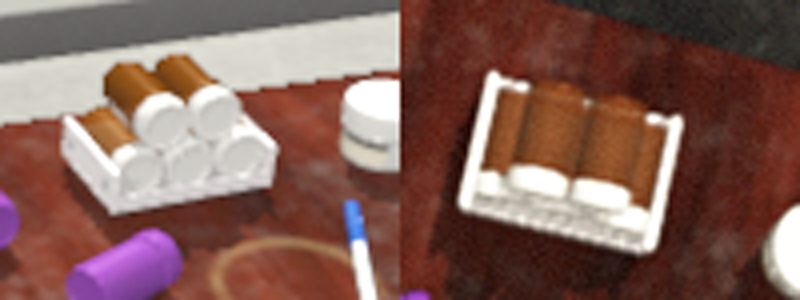

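The second layer lies side by side with its ends in line, caps at (538,180) and (600,193). Now I grasp A.

```bash
python3 -m creep '[{"tx":0.0015,"ty":-0.0005,"tz":0.030,"wx":0,"wy":0,"wz":0},{"tx":0.0015,"ty":-0.0005,"tz":0.060,"wx":0,"wy":0,"wz":0},{"tx":0.0015,"ty":-0.0005,"tz":0.077,"wx":0,"wy":0,"wz":0},{"tx":0.0015,"ty":-0.0005,"tz":0.085,"wx":0,"wy":0,"wz":0},{"tx":0.0015,"ty":-0.0005,"tz":0.085,"wx":0,"wy":0,"wz":0},{"tx":0.0015,"ty":-0.0005,"tz":0.085,"wx":0,"wy":0,"wz":0},{"tx":0.0015,"ty":-0.0005,"tz":0.085,"wx":0,"wy":0,"wz":0}]' >/dev/null; python3 go.py A,.005; python3 -m creep '[{"tx":0,"ty":0,"tz":0,"wx":0,"wy":0,"wz":0},{"tx":0,"ty":0,"tz":0,"wx":0,"wy":0,"wz":0},{"tx":0,"ty":0,"tz":0,"wx":0,"wy":0,"wz":0},{"tx":0,"ty":0,"tz":0,"wx":0,"wy":0,"wz":0},{"tx":0,"ty":0,"tz":0,"wx":0,"wy":0,"wz":0},{"tx":0,"ty":0,"tz":0,"wx":0,"wy":0,"wz":0},{"tx":0,"ty":0,"tz":0,"wx":0,"wy":0,"wz":0}]' 0.6 15 >/dev/null;  python3 go.py A,.005 T,.15
```

```text
t16.15 mm [-2.2 -1.5  2.8] deg [ 0.12 -0.13  0.04] F [1.1 1.4 0.3] q [ 0.6   0.29  1.83 -0.    1.02  0.81] grip 0.0952 0.0
t16.85 mm [-1.2 -0.3  1. ] deg [-0.01  0.    0.04] F [-0.5 -0.5  0.4] q [0.6  0.29 1.83 0.   1.02 0.81] grip 0.0618 15.0
t16.85 mm [-484.2   53.6 -143.9] deg [-0.01  0.    0.04] F [-0.5 -0.5  0.4] q [0.6  0.29 1.83 0.   1.02 0.81] grip 0.0618 15.0
```

```bash
python3 -m creep '[{"tx":0,"ty":0,"tz":-0.015,"wx":0,"wy":0,"wz":0},{"tx":0,"ty":0,"tz":-0.045,"wx":0,"wy":0,"wz":0},{"tx":0,"ty":0,"tz":-0.085,"wx":0,"wy":0,"wz":0},{"tx":-0.025,"ty":0.003,"tz":-0.115,"wx":0,"wy":0,"wz":0},{"tx":-0.065,"ty":0.007,"tz":-0.135,"wx":0,"wy":0,"wz":0},{"tx":-0.11,"ty":0.012,"tz":-0.144,"wx":0,"wy":0,"wz":0},{"tx":-0.155,"ty":0.017,"tz":-0.144,"wx":0,"wy":0,"wz":0},{"tx":-0.20,"ty":0.022,"tz":-0.144,"wx":0,"wy":0,"wz":0},{"tx":-0.245,"ty":0.027,"tz":-0.144,"wx":0,"wy":0,"wz":0},{"tx":-0.29,"ty":0.032,"tz":-0.144,"wx":0,"wy":0,"wz":0},{"tx":-0.335,"ty":0.037,"tz":-0.144,"wx":0,"wy":0,"wz":0},{"tx":-0.38,"ty":0.042,"tz":-0.144,"wx":0,"wy":0,"wz":0}]' >/dev/null; python3 -m creep '[{"tx":0,"ty":0,"tz":0,"wx":0,"wy":0,"wz":0},{"tx":0,"ty":0,"tz":0,"wx":0,"wy":0,"wz":0}]' >/dev/null;python3 go.py T,.12
```

```text
t18.25 mm [-103.5   11.4   30.8] deg [ 0.08 -0.03 -0.12] F [ 0.3 -0.2 -1. ] q [-0.08 -0.29  2.14  0.    1.28  0.13] grip 0.062 15.0
```

```bash
python3 -m creep '[{"tx":-0.035,"ty":0.004,"tz":0,"wx":0,"wy":0,"wz":0},{"tx":-0.070,"ty":0.008,"tz":0.01,"wx":0,"wy":0,"wz":0},{"tx":-0.095,"ty":0.011,"tz":0.025,"wx":0,"wy":0,"wz":0},{"tx":-0.1025,"ty":0.0115,"tz":0.04,"wx":0,"wy":0,"wz":0},{"tx":-0.1025,"ty":0.0115,"tz":0.055,"wx":0,"wy":0,"wz":0},{"tx":-0.1025,"ty":0.0115,"tz":0.065,"wx":0,"wy":0,"wz":0},{"tx":-0.1025,"ty":0.0115,"tz":0.071,"wx":0,"wy":0,"wz":0},{"tx":-0.1025,"ty":0.0115,"tz":0.071,"wx":0,"wy":0,"wz":0},{"tx":-0.1025,"ty":0.0115,"tz":0.071,"wx":0,"wy":0,"wz":0}]' >/dev/null;python3 go.py T,.072
```

```text
t19.15 mm [-2.2 -0.4  7.5] deg [0.04 0.   0.1 ] F [-0.9 -0.4 -0.3] q [-0.31 -0.21  2.21  0.    1.14 -0.1 ] grip 0.062 15.0
```

```bash
python3 -m creep '[{"tx":-0.001,"ty":0,"tz":0.002,"wx":0,"wy":0,"wz":0},{"tx":-0.001,"ty":0,"tz":0.004,"wx":0,"wy":0,"wz":0},{"tx":-0.001,"ty":0,"tz":0.005,"wx":0,"wy":0,"wz":0},{"tx":-0.001,"ty":0,"tz":0.005,"wx":0,"wy":0,"wz":0}]' >/dev/null;python3 go.py T,.072; python3 -m creep '[{"tx":0,"ty":0,"tz":0.001,"wx":0,"wy":0,"wz":0},{"tx":0,"ty":0,"tz":0.001,"wx":0,"wy":0,"wz":0}]' >/dev/null;python3 go.py T,.072
```

```text
t19.55 mm [-0.6  0.1  1.9] deg [-0.01 -0.    0.03] F [-0.3  0.4 -0.6] q [-0.31 -0.2   2.21 -0.    1.13 -0.1 ] grip 0.0622 15.0
t19.75 mm [-0.6  0.1  0.9] deg [-0.01 -0.    0.03] F [0.8 0.4 0.2] q [-0.31 -0.2   2.21  0.    1.13 -0.1 ] grip 0.062 15.0
```

```bash
python3 -m creep '[{"tx":0,"ty":0,"tz":0.0007,"wx":0,"wy":0,"wz":0},{"tx":0,"ty":0,"tz":0.0007,"wx":0,"wy":0,"wz":0}]' >/dev/null;python3 go.py T,.072; python3 -m creep '[{"tx":0,"ty":0,"tz":0.0005,"wx":0,"wy":0,"wz":0},{"tx":0,"ty":0,"tz":0.0005,"wx":0,"wy":0,"wz":0}]' >/dev/null;python3 go.py T,.072
```

```text
t19.95 mm [-0.7 -0.1  0.7] deg [ 0.   -0.01  0.03] F [-0.5  0.6  1.6] q [-0.31 -0.2   2.21  0.    1.13 -0.1 ] grip 0.0619 15.0
t20.15 mm [-0.8 -0.1  0.6] deg [-0.01 -0.02  0.03] F [-3.8  1.7  6.3] q [-0.31 -0.2   2.21  0.    1.13 -0.1 ] grip 0.062 15.0
```

```bash
python3 -m creep '[{"tx":0,"ty":0,"tz":0,"wx":0,"wy":0,"wz":0},{"tx":0,"ty":0,"tz":0,"wx":0,"wy":0,"wz":0},{"tx":0,"ty":0,"tz":0,"wx":0,"wy":0,"wz":0},{"tx":0,"ty":0,"tz":0,"wx":0,"wy":0,"wz":0},{"tx":0,"ty":0,"tz":0,"wx":0,"wy":0,"wz":0},{"tx":0,"ty":0,"tz":-0.02,"wx":0,"wy":0,"wz":0},{"tx":0,"ty":0,"tz":-0.05,"wx":0,"wy":0,"wz":0},{"tx":0,"ty":0,"tz":-0.08,"wx":0,"wy":0,"wz":0},{"tx":0,"ty":0,"tz":-0.08,"wx":0,"wy":0,"wz":0},{"tx":0,"ty":0,"tz":-0.08,"wx":0,"wy":0,"wz":0}]' 0 15 | grep -E "tcp|wid"; python3 -m creep '[{"tx":0.040,"ty":0,"tz":0,"wx":0,"wy":0,"wz":0},{"tx":0.085,"ty":0,"tz":0,"wx":0,"wy":0,"wz":0},{"tx":0.130,"ty":0,"tz":0,"wx":0,"wy":0,"wz":0},{"tx":0.175,"ty":0,"tz":0,"wx":0,"wy":0,"wz":0},{"tx":0.220,"ty":0,"tz":0,"wx":0,"wy":0,"wz":0},{"tx":0.265,"ty":0,"tz":0,"wx":0,"wy":0,"wz":0},{"tx":0.310,"ty":0,"tz":0,"wx":0,"wy":0,"wz":0},{"tx":0.310,"ty":0,"tz":0,"wx":0,"wy":0,"wz":0}]' | grep tcp
python3 - <<'E'
from workcell import robot
import cv2
for n in ("scene","top"): cv2.imwrite(f"pics/{n}5.png",robot.grab_frame(n)[:,:,::-1])
s=cv2.imread("pics/scene5.png")[195:270,330:430];t=cv2.imread("pics/top5.png")[195:270,350:450]
cv2.imwrite("pics/p5.png",cv2.resize(cv2.hconcat([s,t]),None,fx=4,fy=4,interpolation=2))
E
```

```text
tcp_pos: [0.4415, -0.086, 0.1523]
width: 0.0948
tcp_pos: [0.5056, 0.221, 0.1495]
```

View pics/p5.png

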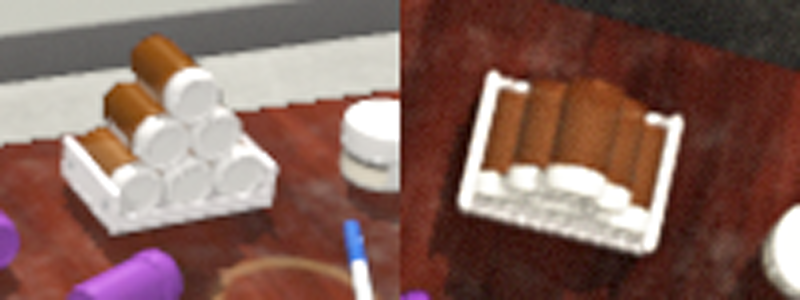

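The pyramid stands three-two-one, with the top cap at (190,95) and (575,180). All caps face the front and the ends are in line. Handing in.

```bash
python3 -c "
from workcell import robot
print(robot.hand_in())"
```

```text
the job is handed in; nothing more can be done
None
```

The job is handed in at about 22 s of the 54 s: the last pictures show all six vials as a three-two-one pyramid, caps to the front and ends in line; I did not re-measure the big vial and jar, but the arm never came near them, and hand-in returned no verdict.

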